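# Park the rinsed jar at the head of the draining gutter

## Task

The rinsed porcelain jar lies on its side at the low end of the sloped draining gutter, where the next one has to go. With the fingertips, gently push it up the slope, over the low brass holding rod and home against the end stop, so that it stays there and cannot roll back, then take the hand away. Never lift it off the gutter, flick it or let it run away down the slope, and leave the crockery and bottle around the gutter where they stand.

Things in the scene. Friction and masses are not known exactly. Their poses are not given: they have to be found in the camera images.
- jar: White porcelain jar with blue bands and flush blue lid: a closed cylinder, 62 mm diameter, 96 mm long, 0.25 to 0.5 kg, glazed and wet (slippery, friction 0.2 to 0.35). Lies on its side across the gutter and rolls freely. Origin: centre of the cylinder; y along its axis to the lid; x, z turn as it rolls.
- gutter: Fixed stainless draining channel sloping 7 degrees, on a wooden trestle. Origin: middle of the floor's upper face at the low open spout end, 80 mm above the table. Frame tilted with the floor: x up the slope, y across, z square to the floor. Inside 110 mm wide, floor 330 mm long, side rims 37 mm above it. Jar let go between tabs and rod rolls down; once over the rod it stays.
- tabs (a point): On the gutter floor at x = 75 mm (gutter frame): two dark steel keeper tabs, 14 mm high, 3 mm thick, one each side with a 50 mm gap in the middle. The jar starts resting against their uphill side, its centre at x = 102 mm. Below them the floor is clear for the fingers.
- rod (a point): On the gutter floor at x = 281 mm: the holding rod, two short pieces of round brass rod welded across the floor in one line, left and right, standing 4 mm above it, with a 46 mm gap between them in the middle.
- stop (a point): Middle of the face of the end stop, 25 mm above the floor, at x = 330 mm: an upright plate across the gutter's high end, rim 53 mm above the floor.
- seat (a point): Where the jar's centre lies when parked: x = 297, y = 0, z = 31 mm in the gutter's frame. There the jar rests on the floor against the rod's uphill side, with 2 mm to spare before the end stop.
- drip_bowl: White porcelain bowl, 124 mm across the rim, 50 mm high, loose, standing on the table under the spout. Origin: centre of its underside. Bystander.
- saucers: Stack of three white saucers, 118 mm across, 38 mm high, loose, on the table beside the gutter. Origin: centre of the underside. Bystander.
- brush_pot: White and blue cylindrical pot, 64 mm across, 85 mm high, with three brushes standing in it up to 205 mm above the table, loose, beside the gutter. Origin: centre of the underside. Bystander.
- pigment_bottle: Small amber glass bottle with a black cap, 48 mm across, 74 mm high, loose, beside the gutter. Origin: centre of the underside. Bystander.
There are look-alikes about, which are no part of the job. What is shaped like the jar but pink or turquoise is not meant.

How it is judged (in metres and radians):
On the way:
1. the jar is being pushed up the run of the gutter by the fingers (x of jar in the frame of gutter between 0.17 and 0.27 m and contact force between the fingers and jar above 0.1 N).
At the end, for the whole second after the job is handed in: The jar lies still and square across the gutter floor between the holding rod and the end stop, its centre 290 to 304 mm up the floor (stop face at 330 mm, jar radius 31 mm), let go by the robot; bowl, saucers, brush pot and bottle are within 15 mm of where they stood (x of jar in the frame of gutter between 0.29 and 0.304 m and z of jar in the frame of gutter between 0.027 and 0.036 m and y of jar in the frame of gutter between -0.012 and 0.012 m and angle between the y axis of jar and the y axis of gutter, either way round below 0.15 rad and linear speed of jar below 0.02 m/s and angular speed of jar below 0.4 rad/s and distance of each of drip_bowl, saucers, brush_pot, pigment_bottle from where it was at the start of the episode below 0.015 m); the robot touches nothing.
It fails at once if the jar is lifted off the gutter (its centre more than 42 mm above the gutter floor; 31 mm when lying on it, 35 mm on top of the rod) or leaves it (z of jar in the frame of gutter above 0.042 m or z of jar in the frame of gutter below 0.015 m or x of jar in the frame of gutter below 0.075 m).
It fails at once if the jar is flicked or runs away (faster than 0.35 m/s) (linear speed of jar above 0.35 m/s).
It fails at once if a bystander is moved by more than 15 mm or tipped (distance of any of drip_bowl, saucers, brush_pot, pigment_bottle from where it was at the start of the episode above 0.015 m or angle between any of drip_bowl, saucers, brush_pot, pigment_bottle's own z axis and vertical above 0.2 rad).
It also fails if it takes over 38 s, if anything falls off the work surface, if the arm or the gripper's body presses on something with over 40 N, if the wrist force passes 120 N, or if a joint passes its speed limit or range.

## Robot

A 7-joint arm with a two-finger parallel gripper is mounted at the origin on the work surface. World frame = base frame: x ahead of the robot, y to its left, z up, the work surface at z = 0. Lengths are in mm, angles in rad, forces in N, time in s.
With the tool pointing down it reaches from about 350 to 900 mm from the base axis. Payload 8.1 kg.
Tool frame: the origin (TCP) lies midway between the tips of the shut fingers; the grasp point (between the pads) lies arm.hold_point_z behind it (arm.hold_point_z is the distance from the TCP to the grasp point, in mm); z points along the fingers, y is the line along which they close (so a half turn about z gives the same grasp; the last joint's range is limited). The gripper opens to 92 mm and grips with 3 to 60 N. Pads are 19 mm wide; open, the fingers measure 130 mm over their backs; the gripper's body (75 mm by 190 mm) begins 47 mm behind the grasp point.
Start: joints at [1.104, 0.434, 0.025, 1.573, -0.012, 1.134, -0.075], TCP at [222.37, -584.117, 226.742] pointing down, gripper open.
Joint ranges: [-2.62, 2.62], [-0.44, 2.09], [-1.27, 1.32], [0.08, 2.57], [-1.32, 4.46], [0.12, 2], [-2.74, 2.74]. Speed limits (rad/s): [2.22, 2.22, 3.01, 3.01, 3.14, 3.14, 3.14].

## Interface

Orientations are given as a unit quaternion [x, y, z, w].
In Python, from station import arm gives the robot as it stands. The module is installed in compiled form; this text tells all that it offers.
- The arm moves only by the tool move_arm, never from a script. Its arguments are lists of equal length, an entry for each row: "offset": the shift along the tool's x, y, z in m, a list of three; "delta_rot": the turn, a rotation vector about the tool's x, y, z in degrees, a list of three; "grip": the finger opening in m, from 0 to 0.0918. In form: {"offset": [[dx, dy, dz], ...], "delta_rot": [[wx, wy, wz], ...], "grip": [grip, ...]}. A call has 1 to 5 rows; each row shifts and turns the commanded pose from where the row before left it, along the tool's axes as they then stand; what a row does not reach is not made up. A row lasts 1/8 s, in which the tool goes at most 62.5 mm and 10.7 degrees, less where a joint would pass 70% of its speed; a pose out of reach is approached as far as the arm can. A call is refused whole if a number of a shift passes 0.0625 or a number of a turn 10.7, either way. A call with a gripper value outside its range is refused whole. The fingers move at their own pace and stop on an object; "squeeze" is the grip in N (left out, the last holds). Time passes only in rows, so rows that do not move let the fingers close. It gives the time, the measured TCP pose, the force, the opening and the grip force at its end, in the units of the state.
- arm.observe(): the state, without advancing time (a new reading comes with each control period).
- arm.get_image(name): name is "scene" or "side" or "wrist"; returns the picture (480x640x3 uint8, red, green, blue); there is no depth.
- arm.calibration(name): a dict with "fx", "fy", "cx", "cy" (pixels), "origin" and "orientation" of the camera in the world. Camera axes: x right, y down, z forward; pixel columns grow to the right and rows downward; lengths in mm; the calibration is good to about 2 mm. A picture is of the moment at which its call begins: read the wrist's pose just before it. calibration takes no time and is no camera call; for the wrist camera it gives the pose at the moment of the call.
- arm.close_job(): hands the job in; it is judged then, once.
The state is a dict: "clock": time; "joint_positions": joint angles; "joint_vel": joint speeds; "joint_efforts": joint torques, N m; "eef_pos": TCP position; "eef_rot": TCP orientation; "force": force on the tool from outside, world axes, zero at the start; "ft_torque": the same for the moment, N m; "gripper_width": finger opening in mm; "finger_force": force on a finger pad.
Only numpy, scipy, OpenCV 4.12 (cv2) and the standard library are available. Lean on these libraries where they do the work, as an engineer would, in place of code of your own. Each camera call takes 0.05 s, during which the arm holds its last target. There are 200 camera calls.

## Working session

There is one attempt and no reset: what is moved stays moved. The work goes in short steps, Python scripts to look and compute and a tool call to move; the robot and the scene stay as the last step left them, time stands still between calls to the robot, and variables do not carry over. Pictures are saved under pics/ and viewed, at most 10 in all, crops included, and the job is handed in when it is done.

Besides the shell and the picture viewer there is one more tool, called after "Emit:" as name(argument=value, ...), one argument or row to a line, values as JSON. move_arm: Moves the arm, as the interface text tells. Its arguments: {"type":"object","properties":{"offset":{"type":"array"},"delta_rot":{"type":"array"},"grip":{"type":"array"},"squeeze":{"type":"number"}},"required":["offset","delta_rot","grip"]}

```bash
mkdir -p pics; python3 - <<'E'
from station import arm
import cv2
print(arm.observe()); print(arm.hold_point_z)
for n in("scene","side"):
    print(arm.calibration(n)); cv2.imwrite(f"pics/{n}0.png",arm.get_image(n)[:,:,::-1])
E
```

```text
{'clock': 0.0, 'joint_positions': array([ 1.10437129,  0.43521087,  0.02499741,  1.57407744, -0.01161335,
        1.13403484, -0.07507212]), 'joint_vel': array([ 0.00107654, -0.00198918,  0.0003907 ,  0.00066588, -0.00085242,
        0.00102137,  0.00090264]), 'joint_efforts': array([-1.17896707e-03, -6.67858458e+01,  9.84783545e-01, -3.14458787e+01,
       -6.06735097e-02,  4.26524284e-02,  1.25378838e-04]), 'eef_pos': array([ 222.16117411, -583.6321289 ,  225.96040033]), 'eef_rot': array([ 9.83505478e-01,  1.80876608e-01, -2.12394427e-04, -7.63601383e-04]), 'force': array([-0.2657868 ,  0.84644662,  0.97524832]), 'ft_torque': array([ 0.01583395, -0.02530939,  0.04530452]), 'finger_force': 0.0, 'gripper_width': 91.70959973040195}
18.8
{'fx': 491.2105634503757, 'fy': 491.2105634503757, 'cx': 315.25099753298116, 'cy': 238.0970134654705, 'origin': array([1188.53331214, -105.35760711,  677.3775548 ]), 'orientation': array([ 0.68914198,  0.61245105, -0.2517382 , -0.29430413])}
{'fx': 528.6230312324418, 'fy': 528.6230312324418, 'cx': 330.69465975435696, 'cy': 243.57009550036685, 'origin': array([ 482.94987356, -812.83458413,  729.85824241]), 'orientation': array([ 0.89218389, -0.07059842,  0.03098282, -0.44504363])}
```

View pics/scene0.png

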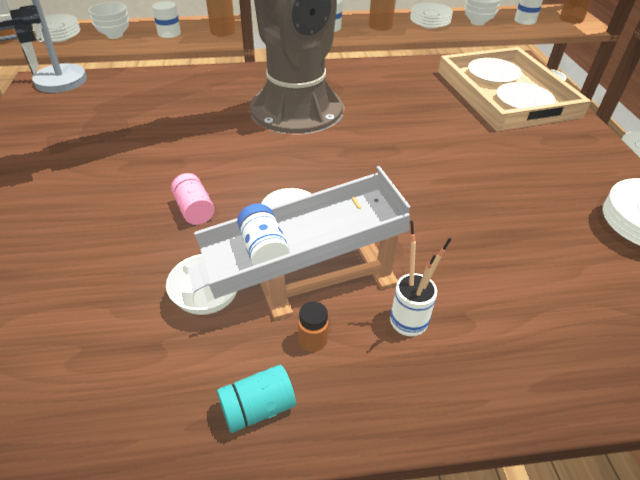

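View pics/side0.png

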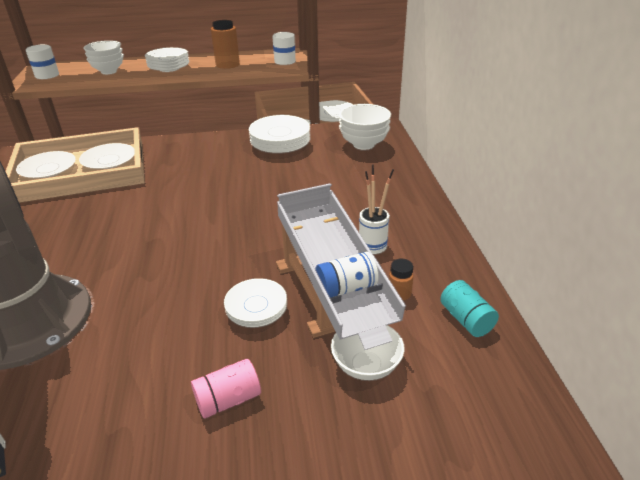

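The scene view shows the gutter from the spout at about (205,265) up to the stop at about (393,190). The jar is at (264,235), the bowl at (200,285), the bottle at (313,327), the brush pot at (413,305) and the saucers behind it. The side view shows the jar at (348,275), the rod pieces at (297,228) and (330,220), and the stop at (305,195).

```bash
python3 - <<'E'
import cv2,numpy as np
a=cv2.imread("pics/scene0.png")[160:310,180:420]; b=cv2.imread("pics/side0.png")[175:355,260:420]
a=cv2.resize(a,None,fx=3.33333,fy=3.33333,interpolation=cv2.INTER_CUBIC)
b=cv2.resize(b,None,fx=3.33333,fy=3.33333,interpolation=cv2.INTER_CUBIC)
cv2.imwrite("pics/a.png",a);cv2.imwrite("pics/b.png",b);print(a.shape,b.shape)
E
```

```text
(500, 800, 3) (600, 533, 3)
```

View pics/a.png

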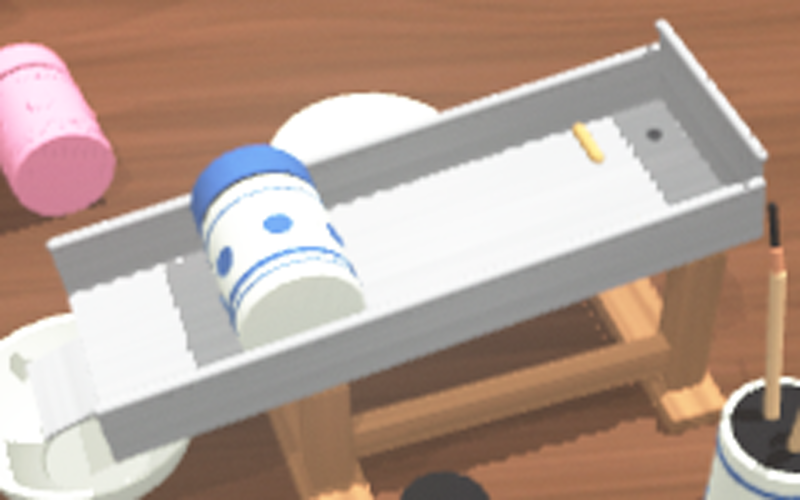

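View pics/b.png

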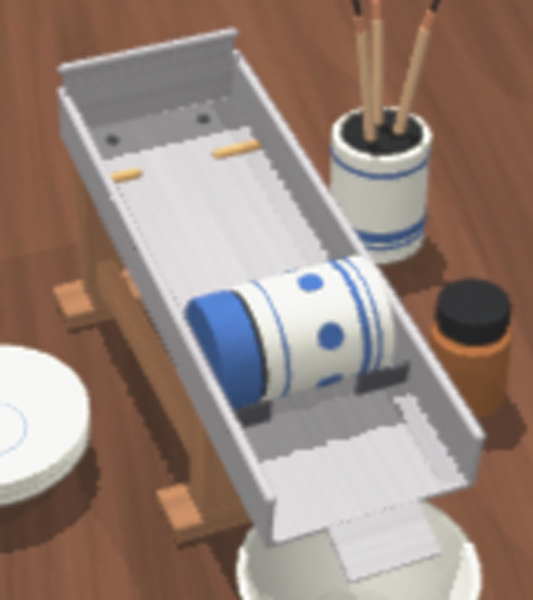

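```bash
cat > h.py <<'E'
import numpy as np
from scipy.spatial.transform import Rotation as R
from scipy.optimize import least_squares
from station import arm
def proj(c,P):
    q=(np.atleast_2d(P)-c["origin"])@R.from_quat(c["orientation"]).as_matrix()
    return np.c_[c["fx"]*q[:,0]/q[:,2]+c["cx"],c["fy"]*q[:,1]/q[:,2]+c["cy"]]
def G(p): # x,y,z,yaw,tilt
    return R.from_euler("ZY",[p[3],-p[4]]).as_matrix()
E
cat > fit.py <<'E'
from h import *
import json
C=[arm.calibration(n) for n in("scene","side")]
W=56.5
P=np.array([[0,W,37],[0,-W,37],[331.5,W,53],[331.5,-W,53]])
A=np.array([[48,243],[103,412],[660,22],[765,157]])/3.33333+[180,160]
B=np.array([[270,505],[482,437],[62,68],[236,32]])/3.33333+[260,175]
def f(p):
    X=P@G(p).T+p[:3]
    return np.r_[(proj(C[0],X)-A).ravel(),(proj(C[1],X)-B).ravel()]
s=least_squares(f,[500,-150,80,1.8,.122],x_scale=[100,100,100,1,1]);print(s.x,np.round(f(s.x),1))
g=lambda q:f(np.r_[q,np.radians(7)])
t=least_squares(g,s.x[:4],x_scale=[100,100,100,1]);print(t.x,t.cost,s.cost)
p=np.r_[t.x,np.radians(7)];json.dump(list(p),open("g.json","w"))
# rod ends / jar predictions
for Q in([281,23,4],[281,-23,4],[102,48,31],[102,-48,31],[75,25,14],[0,0,0]):
    X=G(p)@Q+p[:3];print(Q,X.round(),(proj(C[0],X)[0]-[180,160])*3.3333,(proj(C[1],X)[0]-[260,175])*3.3333)
def tri(u,v):
    def h(X): return np.r_[(proj(C[0],X)-u).ravel(),(proj(C[1],X)-v).ravel()]
    r=least_squares(h,[480,-150,80]);return r.x.round(),r.cost
print("bottle cap",tri([313,313],[402,269]));print("brush pot rim",tri([416,286],[375,216]))
for k,(u,v) in dict(br1=([411,227],[366,176]),br2=([433,259],[373,172]),br3=([448,240],[391,173])).items(): print(k,tri(u,v))
E
python3 fit.py
```

```text
[ 6.41556022e+02 -2.04947238e+02  7.66937084e+01  1.80074493e+00
  1.25223302e-01] [ 0.8  1.2 -1.9  0.1  0.5  0.2 -0.1 -0.1  0.5 -1.3 -0.8  0.4 -0.6  0.1
 -0.5 -0.3]
[ 641.67289612 -205.06796345   77.1540739     1.80145975] 4.813156418366901 4.655367278284805
[281, 23, 4] [556.  61. 115.] [602.29700969 161.15583938] [140.51834328 170.35939249]
[281, -23, 4] [600.  71. 115.] [639.49926683 217.61233458] [211.1474335  153.74270994]
[102, 48, 31] [ 573. -121.  120.] [254.11868049 201.31139066] [210.93036533 356.50727122]
[102, -48, 31] [666. -99. 120.] [309.24864081 332.83034936] [376.33441351 311.55234273]
[75, 25, 14] [ 601. -140.  100.] [221.23653463 271.65974677] [269.56872818 403.15818777]
[0, 0, 0] [ 642. -205.   77.] [ 92.78535529 374.48978207] [370.90643729 514.34501978]
bottle cap (array([737., -45.,  68.]), np.float64(1.4507631497545288))
brush pot rim (array([718., 119.,  87.]), np.float64(2.6052038166917644))
br1 (array([693., 102., 195.]), np.float64(1.3247620506523461e-05))
br2 (array([726., 134., 168.]), np.float64(45.548868847814376))
br3 (array([741., 136., 199.]), np.float64(82.10721786471728))
```

```bash
cat > plan.py <<'E'
from h import *
import json,sys
p=np.array(json.load(open("g.json")));p[2]=78.5
g=G(p);T=R.from_matrix(g@np.diag([1,-1,-1]))
s=arm.observe();q=R.from_quat(s["eef_rot"]);c=s["eef_pos"]
print(s["clock"],"gutter pos",(g.T@(c-p[:3])).round(1),"roterr",np.degrees((q.inv()*T).as_rotvec()).round(2),"F",(g.T@s["force"]).round(2),s["gripper_width"])
if len(sys.argv)>4:
    tgt=p[:3]+g@np.array([float(v) for v in sys.argv[1:4]]);n=int(sys.argv[4])
    w=(q.inv()*T).as_rotvec()/n;d=(tgt-c)/n
    off=[(q*R.from_rotvec(w*i)).inv().apply(d)/1000 for i in range(n)]
    print(tgt.round(),np.round(off,3).tolist(),np.degrees(w).round(2))
E
python3 plan.py 35 4 110 12
```

```text
0.1 gutter pos [-252.7  494.9  179.7] roterr [  4.96   5.7  -82.27] F [ 0.   -0.29 -0.12] 91.95438772674065
[ 633. -185.  192.] [[0.044, -0.019, 0.003], [0.046, -0.013, 0.003], [0.047, -0.008, 0.004], [0.048, -0.002, 0.004], [0.047, 0.004, 0.005], [0.047, 0.009, 0.005], [0.045, 0.015, 0.005], [0.043, 0.02, 0.006], [0.04, 0.025, 0.006], [0.037, 0.03, 0.006], [0.033, 0.034, 0.006], [0.029, 0.038, 0.006]] [ 0.41  0.48 -6.86]
```

Emit:
move_arm(
  offset=[
    [0.044, -0.019, 0.003],
    [0.046, -0.013, 0.003],
    [0.047, -0.008, 0.004],
    [0.048, -0.002, 0.004],
    [0.047, 0.004, 0.005],
  ],
  delta_rot=[
    [0.41, 0.48, -6.86],
    [0.41, 0.48, -6.86],
    [0.41, 0.48, -6.86],
    [0.41, 0.48, -6.86],
    [0.41, 0.48, -6.86],
  ],
  grip=[0.045, 0.045, 0.045, 0.045, 0.045],
)

```text
clock: 0.72
eef_pos: [395.4, -417.2, 212.1]
eef_rot: [0.885, 0.464, 0.017, -0.021]
force: [1.0, -0.6, 0.2]
gripper_width: 47.5
finger_force: 0.0
```

Emit:
move_arm(
  offset=[
    [0.047, 0.009, 0.005],
    [0.045, 0.015, 0.005],
    [0.043, 0.02, 0.006],
    [0.04, 0.025, 0.006],
    [0.037, 0.03, 0.006],
  ],
  delta_rot=[
    [0.41, 0.48, -6.86],
    [0.41, 0.48, -6.86],
    [0.41, 0.48, -6.86],
    [0.41, 0.48, -6.86],
    [0.41, 0.48, -6.86],
  ],
  grip=[0.045, 0.045, 0.045, 0.045, 0.045],
)

```text
clock: 1.35
eef_pos: [566.7, -251.4, 197.0]
eef_rot: [0.708, 0.704, 0.033, -0.041]
force: [1.5, -0.3, -0.8]
gripper_width: 45.1
finger_force: 0.0
```

```bash
python3 plan.py 35 4 90 4
```

```text
1.35 gutter pos [-13.3  83.6 121. ] roterr [  0.86   0.99 -13.47] F [-0.76 -1.4  -0.69] 45.05358358015293
[ 632. -183.  172.] [[0.017, 0.016, 0.008], [0.015, 0.017, 0.008], [0.014, 0.018, 0.008], [0.013, 0.019, 0.008]] [ 0.21  0.25 -3.37]
```

Emit:
move_arm(
  offset=[
    [0.017, 0.016, 0.008],
    [0.015, 0.017, 0.008],
    [0.014, 0.018, 0.008],
    [0.013, 0.019, 0.008],
    [0, 0, 0],
  ],
  delta_rot=[
    [0.21, 0.25, -3.37],
    [0.21, 0.25, -3.37],
    [0.21, 0.25, -3.37],
    [0.21, 0.25, -3.37],
    [0, 0, 0],
  ],
  grip=[0.045, 0.045, 0.045, 0.045, 0.045],
)

```text
clock: 1.98
eef_pos: [631.8, -182.3, 170.7]
eef_rot: [0.62, 0.783, 0.039, -0.048]
force: [-0.4, 0.3, -0.7]
gripper_width: 44.8
finger_force: 0.0
```

```bash
python3 plan.py 38 4 23 5; python3 - <<'E'
from station import arm
import cv2,numpy as np
a=arm.get_image("scene")[120:320,160:440,::-1];b=arm.get_image("wrist")[:,:,::-1]
a=cv2.resize(a,(420,300));b=cv2.resize(b,(400,300))
cv2.imwrite("pics/c.png",np.vstack([a[:, :400],b]))
E
```

```text
1.975 gutter pos [35.5  4.4 88.6] roterr [ 0.04 -0.09  0.04] F [ 0.26  0.3  -0.76] 44.78395432496496
[ 630. -172.  106.] [[0.0, 0.0, 0.013], [0.0, 0.0, 0.013], [0.0, 0.0, 0.013], [0.0, 0.0, 0.013], [0.0, 0.0, 0.013]] [ 0.01 -0.02  0.01]
```

View pics/c.png

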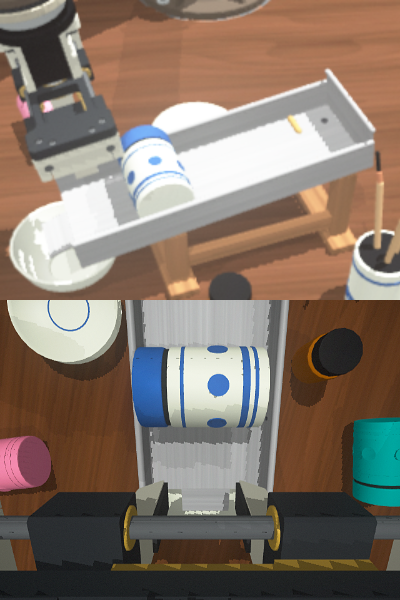

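The hand is over the low floor, square to the gutter and astride its middle: the fingers are at (150,520) and (245,520), and the jar is at (203,387) in the wrist half. Next I lower.

Emit:
move_arm(
  offset=[
    [0, 0, 0.015],
    [0, 0, 0.015],
    [0, 0, 0.015],
    [0, 0, 0.012],
    [0, 0, 0.008],
  ],
  delta_rot=[
    [0, 0, 0],
    [0, 0, 0],
    [0, 0, 0],
    [0, 0, 0],
    [0, 0, 0],
  ],
  grip=[0.045, 0.045, 0.045, 0.045, 0.045],
)

```text
clock: 2.7
eef_pos: [628.8, -176.8, 106.0]
eef_rot: [0.621, 0.781, 0.038, -0.048]
force: [-0.6, 1.0, -0.1]
gripper_width: 45.1
finger_force: 0.0
```

Emit:
move_arm(
  offset=[
    [0.006, 0, 0],
    [0.006, 0, 0],
    [0.005, 0, 0],
    [0.004, 0, 0],
    [0.003, 0, 0],
  ],
  delta_rot=[
    [0, 0, 0],
    [0, 0, 0],
    [0, 0, 0],
    [0, 0, 0],
    [0, 0, 0],
  ],
  grip=[0.045, 0.045, 0.045, 0.045, 0.045],
)

```text
clock: 3.32
eef_pos: [623.8, -153.5, 110.3]
eef_rot: [0.621, 0.781, 0.038, -0.047]
force: [-0.3, -0.5, 0.1]
gripper_width: 45.5
finger_force: 0.0
```

```bash
python3 plan.py
```

```text
3.325 gutter pos [57.8  5.6 24.9] roterr [ 0.08  0.03 -0.17] F [-0.4   0.4   0.15] 45.4752490787624
```

Emit:
move_arm(
  offset=[
    [0.002, 0, 0.002],
    [0.003, 0, 0.001],
    [0.003, 0, 0],
    [0.004, 0, 0],
    [0.004, 0, 0],
  ],
  delta_rot=[
    [0, 0, 0],
    [0, 0, 0],
    [0, 0, 0],
    [0, 0, 0],
    [0, 0, 0],
  ],
  grip=[0.045, 0.045, 0.045, 0.045, 0.045],
)

```text
clock: 3.95
eef_pos: [620.1, -137.6, 109.1]
eef_rot: [0.621, 0.781, 0.038, -0.047]
force: [0.8, -0.6, 0.5]
gripper_width: 45.1
finger_force: 0.4
```

Emit:
move_arm(
  offset=[
    [0.005, 0, 0],
    [0.005, 0, 0],
    [0.006, 0, 0],
    [0.006, 0, 0],
    [0.006, 0, 0],
  ],
  delta_rot=[
    [0, 0, 0],
    [0, 0, 0],
    [0, 0, 0],
    [0, 0, 0],
    [0, 0, 0],
  ],
  grip=[0.045, 0.045, 0.045, 0.045, 0.045],
)

```text
clock: 4.58
eef_pos: [613.8, -110.4, 112.4]
eef_rot: [0.621, 0.781, 0.038, -0.047]
force: [-0.1, -1.2, -0.4]
gripper_width: 44.6
finger_force: 0.4
```

```bash
python3 plan.py; python3 - <<'E'
from station import arm
import cv2,numpy as np
a=arm.get_image("side")[160:360,240:440,::-1];b=arm.get_image("wrist")[:,:,::-1]
a=cv2.resize(a,(400,400));b=cv2.resize(b,(400,300))
cv2.imwrite("pics/d.png",np.hstack([a,np.vstack([b,np.zeros((100,400,3),np.uint8)])]))
E
```

```text
4.575 gutter pos [102.    5.5  21.7] roterr [ 0.07  0.02 -0.18] F [-1.18  0.34 -0.29] 44.64961954359306
```

View pics/d.png

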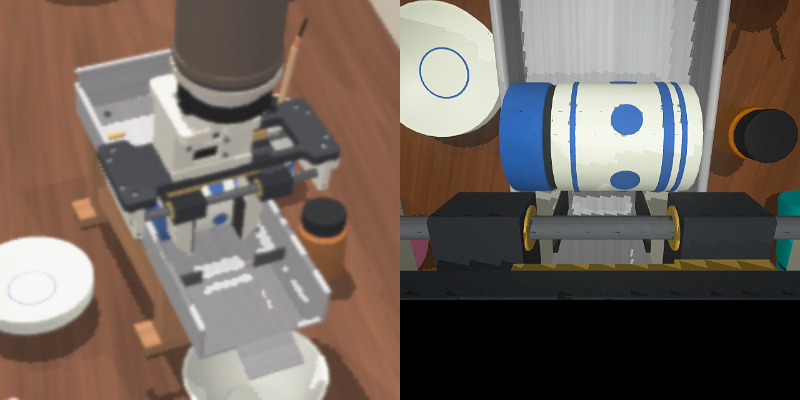

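The jar is rolling square and clear of the tabs: in the wrist half it spans x 500–703, with the fingers centred at about 600. I keep pushing.

Emit:
move_arm(
  offset=[
    [0.006, 0, 0],
    [0.006, 0, 0],
    [0.006, 0, 0],
    [0.006, 0, 0],
    [0.006, 0, 0],
  ],
  delta_rot=[
    [0, 0, 0],
    [0, 0, 0],
    [0, 0, 0],
    [0, 0, 0],
    [0, 0, 0],
  ],
  grip=[0.045, 0.045, 0.045, 0.045, 0.045],
)

```text
clock: 5.3
eef_pos: [607.1, -81.4, 116.1]
eef_rot: [0.621, 0.781, 0.038, -0.047]
force: [1.0, -0.8, 0.2]
gripper_width: 45.0
finger_force: 0.4
```

Emit:
move_arm(
  offset=[
    [0.006, 0, 0],
    [0.006, 0, 0],
    [0.006, 0, 0],
    [0.006, 0, 0],
    [0.006, 0, 0],
  ],
  delta_rot=[
    [0, 0, 0],
    [0, 0, 0],
    [0, 0, 0],
    [0, 0, 0],
    [0, 0, 0],
  ],
  grip=[0.045, 0.045, 0.045, 0.045, 0.045],
)

```text
clock: 5.92
eef_pos: [600.3, -52.4, 119.7]
eef_rot: [0.621, 0.781, 0.038, -0.047]
force: [0.3, -1.2, 0.5]
gripper_width: 44.7
finger_force: 0.4
```

Emit:
move_arm(
  offset=[
    [0.006, 0, 0],
    [0.006, 0, 0],
    [0.006, 0, 0],
    [0.006, 0, 0],
    [0.006, 0, 0],
  ],
  delta_rot=[
    [0, 0, 0],
    [0, 0, 0],
    [0, 0, 0],
    [0, 0, 0],
    [0, 0, 0],
  ],
  grip=[0.045, 0.045, 0.045, 0.045, 0.045],
)

```text
clock: 6.55
eef_pos: [593.6, -23.4, 123.4]
eef_rot: [0.621, 0.781, 0.038, -0.047]
force: [0.3, -0.4, -0.0]
gripper_width: 45.0
finger_force: 0.4
```

```bash
python3 plan.py; python3 - <<'E'
from station import arm
import cv2,numpy as np
a=arm.get_image("scene")[120:320,240:490,::-1];b=arm.get_image("wrist")[:,:,::-1]
a=cv2.resize(a,(400,320));b=cv2.resize(b,(400,300))
cv2.imwrite("pics/e.png",np.hstack([a[:300],b]))
E
```

```text
6.55 gutter pos [191.9   5.3  21.6] roterr [ 0.06  0.02 -0.18] F [-0.46 -0.15  0.03] 44.96481993239415
```

View pics/e.png

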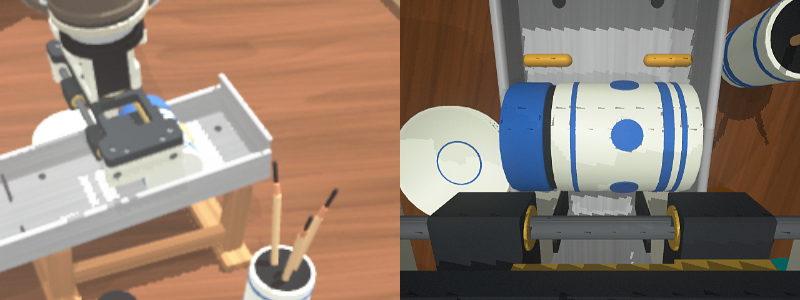

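The jar is at x of about 232, still square and centred, with the rod ahead at (548,60) and (668,60). I slow down for the rod.

Emit:
move_arm(
  offset=[
    [0.006, 0, 0],
    [0.006, 0, 0],
    [0.006, 0, 0],
    [0.005, 0, 0],
    [0.004, 0, 0],
  ],
  delta_rot=[
    [0, 0, 0],
    [0, 0, 0],
    [0, 0, 0],
    [0, 0, 0],
    [0, 0, 0],
  ],
  grip=[0.045, 0.045, 0.045, 0.045, 0.045],
)

```text
clock: 7.28
eef_pos: [587.6, 2.7, 126.6]
eef_rot: [0.621, 0.781, 0.038, -0.047]
force: [0.6, -1.3, 0.2]
gripper_width: 44.8
finger_force: 0.4
```

Emit:
move_arm(
  offset=[
    [0.002, 0, 0],
    [0.002, 0, 0],
    [0.002, 0, 0],
    [0.002, 0, 0],
    [0.002, 0, 0],
  ],
  delta_rot=[
    [0, 0, 0],
    [0, 0, 0],
    [0, 0, 0],
    [0, 0, 0],
    [0, 0, 0],
  ],
  grip=[0.045, 0.045, 0.045, 0.045, 0.045],
)

```text
clock: 7.9
eef_pos: [586.0, 10.4, 128.0]
eef_rot: [0.622, 0.781, 0.038, -0.047]
force: [1.1, -4.6, 0.7]
gripper_width: 45.1
finger_force: 2.0
```

```bash
python3 plan.py
```

```text
7.9 gutter pos [226.8   4.9  22. ] roterr [ 0.11  0.12 -0.28] F [-4.58 -0.07  1.25] 45.0578758780157
```

Emit:
move_arm(
  offset=[
    [0.002, 0, 0],
    [0.002, 0, 0],
    [0.002, 0, 0],
    [0.002, 0, 0],
    [0.002, 0, 0],
  ],
  delta_rot=[
    [0, 0, 0],
    [0, 0, 0],
    [0, 0, 0],
    [0, 0, 0],
    [0, 0, 0],
  ],
  grip=[0.045, 0.045, 0.045, 0.045, 0.045],
)

```text
clock: 8.52
eef_pos: [583.0, 22.2, 129.0]
eef_rot: [0.621, 0.781, 0.038, -0.048]
force: [-0.4, -0.7, 0.2]
gripper_width: 44.8
finger_force: 0.3
```

```bash
python3 plan.py
```

```text
8.525 gutter pos [239.    5.2  21.5] roterr [ 0.05 -0.01 -0.16] F [-0.55  0.56  0.24] 44.83113497530486
```

Emit:
move_arm(
  offset=[
    [0.001, 0, 0],
    [0.001, 0, 0],
    [0.001, 0, 0],
    [0.001, 0, 0],
    [0.001, 0, 0],
  ],
  delta_rot=[
    [0, 0, 0],
    [0, 0, 0],
    [0, 0, 0],
    [0, 0, 0],
    [0, 0, 0],
  ],
  grip=[0.045, 0.045, 0.045, 0.045, 0.045],
)

```text
clock: 9.15
eef_pos: [582.0, 26.6, 129.6]
eef_rot: [0.621, 0.781, 0.038, -0.047]
force: [0.1, 0.1, 0.1]
gripper_width: 44.9
finger_force: 0.0
```

Emit:
move_arm(
  offset=[
    [0.001, 0, 0],
    [0.001, 0, 0],
    [0.001, 0, 0],
    [0.001, 0, 0],
    [0, 0, 0],
  ],
  delta_rot=[
    [0, 0, 0],
    [0, 0, 0],
    [0, 0, 0],
    [0, 0, 0],
    [0, 0, 0],
  ],
  grip=[0.045, 0.045, 0.045, 0.045, 0.045],
)

```text
clock: 9.78
eef_pos: [581.2, 30.4, 130.2]
eef_rot: [0.621, 0.781, 0.038, -0.047]
force: [-0.2, 0.6, -0.5]
gripper_width: 45.0
finger_force: 0.0
```

```bash
python3 plan.py; python3 - <<'E'
from station import arm
import cv2,numpy as np
a=arm.get_image("scene")[120:320,240:490,::-1];b=arm.get_image("wrist")[:,:,::-1]
a=cv2.resize(a,(400,320));b=cv2.resize(b,(400,300))
cv2.imwrite("pics/f.png",np.hstack([a[:300],b]))
E
```

```text
9.775 gutter pos [247.6   5.1  21.6] roterr [ 0.07  0.02 -0.17] F [ 0.58  0.   -0.54] 44.9531306397776
```

View pics/f.png

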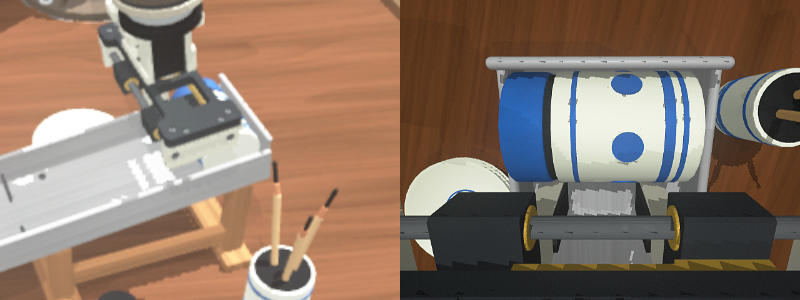

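The jar dropped over the rod and now lies clear of the fingers, close to the end stop and square: it spans y 70–182 in the wrist half, with the stop rim at y 62. I withdraw back down the slope, then up.

Emit:
move_arm(
  offset=[
    [-0.01, 0, 0],
    [-0.02, 0, 0],
    [-0.03, 0, 0],
    [-0.03, 0, 0],
    [-0.01, 0, -0.01],
  ],
  delta_rot=[
    [0, 0, 0],
    [0, 0, 0],
    [0, 0, 0],
    [0, 0, 0],
    [0, 0, 0],
  ],
  grip=[0.045, 0.045, 0.045, 0.045, 0.045],
)

```text
clock: 10.5
eef_pos: [603.3, -71.6, 126.8]
eef_rot: [0.623, 0.78, 0.037, -0.048]
force: [0.4, 0.2, -0.2]
gripper_width: 44.9
finger_force: 0.0
```

Emit:
move_arm(
  offset=[
    [0, 0, -0.02],
    [0, 0, -0.03],
    [0, 0, -0.03],
    [-0.02, 0, -0.03],
    [-0.03, 0, -0.02],
  ],
  delta_rot=[
    [0, 0, 0],
    [0, 0, 0],
    [0, 0, 0],
    [0, 0, 0],
    [0, 0, 0],
  ],
  grip=[0.045, 0.045, 0.045, 0.045, 0.045],
)

```text
clock: 11.12
eef_pos: [619.1, -130.6, 253.7]
eef_rot: [0.62, 0.782, 0.039, -0.046]
force: [-0.0, -0.3, -0.7]
gripper_width: 44.9
finger_force: 0.0
```

```bash
python3 plan.py; python3 - <<'E'
from h import *
import cv2,json
p=np.array(json.load(open("g.json")));c=arm.calibration("side")
for n in("scene","side","wrist"):
    im=arm.get_image(n)
    if n=="side":
        for y in(48,-48):
            o=np.array([[297+31*np.cos(t),y,31+31*np.sin(t)] for t in np.linspace(0,6.28,30)])@G(p).T+p[:3]
            cv2.polylines(im,[np.int32(proj(c,o))],True,(255,0,0),1)
        a=im[160:400,240:440]
    if n=="wrist": b=im
    if n=="scene": s=im[160:310,180:440]
out=np.zeros((600,800,3),np.uint8);out[:480,:400]=cv2.resize(a,(400,480));out[:300,400:]=cv2.resize(b,(400,300));out[300:530,400:]=cv2.resize(s,(400,230))
cv2.imwrite("pics/g.png",out[:,:,::-1])
E
```

```text
11.125 gutter pos [ 98.4   4.9 164.4] roterr [ 0.21  0.04 -0.03] F [-0.38  0.11 -0.62] 44.93660445249665
```

View pics/g.png

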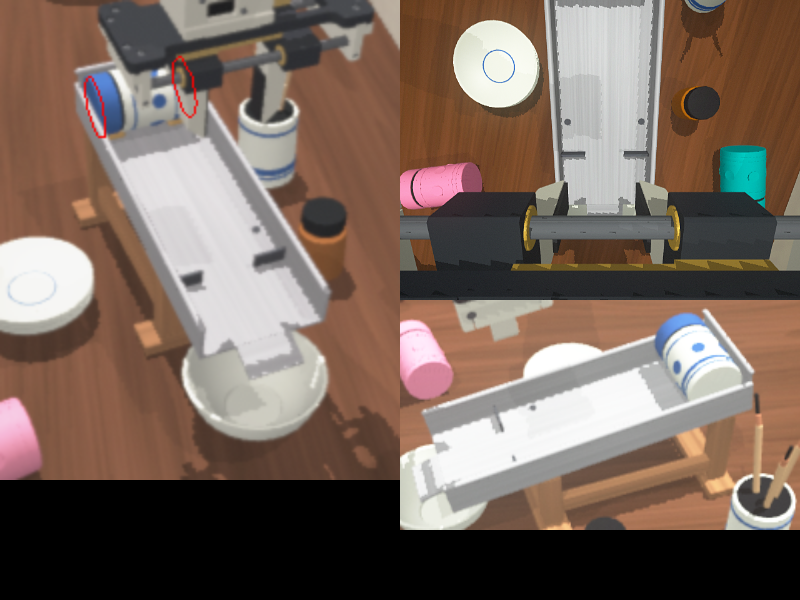

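The jar rests beyond the rod against the stop, at (697,357) in the scene inset. It matches the predicted seat outline in the side view, and the bystanders stand where they were. The hand is clear, so I hand in.

```bash
python3 -c "
from station import arm
print(arm.close_job())"
```

```text
the job is handed in; nothing more can be done
None
```

I pushed the jar up the gutter and over the rod. In the last pictures it rests against the end stop, the hand is clear and the bystanders look unmoved; I've handed the job in, but it returned no verdict.

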